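# Put the garlic away in the spring-lid keeper

## Task

Put the garlic bulb away in the blue keeper and shut it again until the lid catches. The lid is on a strong spring: when you press the orange button, have a finger over the lid and let it come up slowly with your hand all the way open, never letting it fly. Do not lean hard on the keeper, and leave the onion, the tomato and the steel glass where they stand.

Things in the scene. Friction and masses are not known exactly. Their poses are not given: they have to be found in the camera images.
- keeper: Blue vented box, fixed, 140 mm (x) x 160 mm (y) x 85 mm high, walls and floor 5 mm, open inside (130 x 150 mm). Origin: centre of its underside. x points from the button side (front) to the hinge side (back), z up. On its front a grey catch housing 60 mm wide juts out 56 mm, its top at 86 mm; the orange button stands in it.
- lid (a joint): Angle of the wooden lid, rad: 0 shut (about 0.01 when caught), 1.65 fully open, just past upright; there it stays. Plate 148 mm long (x), 164 mm wide, 6 mm thick. A spring lifts its front edge with about 2 N when shut, 0.5 N near open. Flying open means over 3 rad/s beyond 0.3 rad; a small first jump up to a waiting finger is fine. Past 1.45 rad the spring is too weak to make it fast.
- lid_hinge (a point): Point on the lid's hinge axis, mid width: 72 mm behind the keeper's centre, 87 mm above the worktop, 6 mm below the shut lid's top face (93 mm above the worktop). The axis is the keeper's y axis; the lid lies in front of it when shut.
- lid_edge (a point): Middle of the lid's front edge, on its top face; 148 mm from the hinge. A small steel lug juts 10 mm beyond it and goes down into the housing. To latch, push the lid down flat: about 2 N at the front edge, and up to 4 N more as the catch snaps over in the last 20 mm; then it meets the hard rim. The button springs back by itself.
- button (a joint): Depth to which the orange button is pressed, m: 0 up, 0.009 fully down, straight down. Its spring takes 1.2 N at the start and 3 N fully down, plus up to 1 N of catch friction; the catch lets go of the lid at 0.004 to 0.006 and the lid jumps up at once.
- button_top (a point): Centre of the button's top face (30 mm along x, 42 mm along y), 103 mm in front of the keeper's centre; 107 mm above the worktop when up, 14 mm above the shut lid's top, and still 5 mm above it when fully pressed. 12 mm lie between button and lid edge: with the fingers spread front to back, one can press the button while the other stands just over the lid.
- garlic: Pale garlic bulb, about 60 mm across and 59 mm high, 30 to 60 g, standing loose on the worktop to the left of the keeper. Origin: centre of its underside.
- onion: Brown onion 78 mm across, 85 mm high. Bystander. Origin: centre of its underside.
- tomato: Red tomato 68 mm across, 71 mm high. Bystander. Origin: centre of its underside.
- glass: Open steel drinking glass 80 mm across, 99 mm high. Bystander. Origin: centre of its underside.

How it is judged:
By the outcome, as a careful person would: the job done as asked, in the order asked, and still so for the second after the job is handed in, with the robot touching nothing.
It also fails if it takes over 72 s, if anything falls off the work surface, if the arm or the gripper's body presses on something with over 40 N, if the wrist force passes 120 N, or if a joint passes its speed limit or range.

## Robot

A 6-joint arm with a two-finger parallel gripper is mounted at the origin on a cart in front of the work surface, level with it; the furniture and walls round the work are solid. World frame = base frame: x ahead of the robot, y to its left, z up, the work surface at z = 0. Lengths are in m, angles in rad, forces in N, time in s.
With the tool pointing down it reaches from about 0.35 to 0.975 m from the base axis. Payload 4.9 kg.
Tool frame: the origin (TCP) lies at the very end of the fingers, on their centre line; the grasp point (between the pads) lies 19 mm behind it; z points along the fingers, x is the direction in which the jaws open and shut, and the axes are right-handed (so a half turn about z gives the same grasp; the last joint's range is limited). The gripper opens to 85 mm and grips with 20 to 120 N. Pads are 22 mm wide; open, the fingers measure 114 mm over their backs; the gripper's body (76 mm by 85 mm) begins 54 mm behind the grasp point. The pads swing forward as they close: fully open they stand 13 mm farther back than shut.
Start: joints at [1.04, 0.053, 1.613, -0, 1.476, -0.119], TCP at [0.25, 0.573, 0.231] pointing down, gripper open.
Joint ranges: [-3.01, 3.01], [-1.01, 2.22], [0.06, 2.58], [-1.02, 4.17], [0.09, 2.62], [-3.14, 3.14]. Speed limits (rad/s): [2.57, 2.57, 3.14, 3.14, 3.14, 3.14].

## Interface

Orientations are given as a rotation vector (axis times angle).
In Python, from station import ctrl gives the robot as it stands.
- The arm moves only by the shell command python3 -m handwheel 'ROWS' [OPENING] [FORCE]. ROWS is a JSON object of lists of equal length, an entry for each row: "offset": the shift along the world's x, y, z in units of 40 mm (1.0 is 40 mm), a list of three; "roll": the turn about the world's z in units of 6 degrees (1.0 is 6 degrees). A call has exactly 10 rows; each row is the pose to reach, as a shift and turn from the pose commanded when the call began; what a row does not reach only later rows make up. A row lasts 1/10 s, in which the tool goes at most 50 mm and 8.59 degrees, less where a joint would pass 70% of its speed; a pose out of reach is approached as far as the arm can. A call with a gripper value outside its range is refused whole. OPENING is the finger opening in mm, from 0 to 85.4, set as the call begins (- or left out, the last holds). The fingers move at their own pace and stop on an object; FORCE is the grip in N (left out, the last holds). Time passes only in rows, so rows that repeat a pose let the fingers close, or fill a call up. It gives the time, the measured TCP pose, the force and the opening at its end, in the units of the state.
- ctrl.get_obs(): the state, without advancing time (a new reading comes with each control period).
- ctrl.get_image(name): name is "side" or "top"; returns a dict with "img" (480x640x3 uint8, red, green, blue), "fx", "fy", "cx", "cy" (pixels), "T" (4x4, takes a point from camera to world coordinates). Camera axes: x right, y down, z forward; pixel columns grow to the right and rows downward; lengths in m; the calibration is good to about 2 mm. A picture is of the moment at which its call begins. There is no depth.
- ctrl.finish_job(): hands the job in, once; it reports no verdict.
The state is a dict: "t": time; "q": joint angles; "dq": joint speeds; "effort": joint torques, N m; "tool_pos": TCP position; "tool_rot": TCP orientation; "contact_force": force on the tool from outside, world axes, zero at the start; "wrist_torque": the same for the moment, N m; "opening": finger opening in m.
Only numpy, scipy, OpenCV 4.12 (cv2) and the standard library are available. Lean on these libraries where they do the work, as an engineer would, in place of code of your own. Each camera call takes 0.05 s, during which the arm holds its last target.

## Working session

There is one attempt and no reset: what is moved stays moved. The work goes in short steps, Python scripts to look and compute and a shell command to move; the robot and the scene stay as the last step left them, time stands still between calls to the robot, and variables do not carry over. Pictures are saved under pics/ and viewed, and the job is handed in when it is done.

```bash
ls; mkdir -p pics
python3 - <<'E'
from station import ctrl
import cv2
o=ctrl.get_obs(); print({k:(v if not hasattr(v,'tolist') else v.tolist()) for k,v in o.items()})
for n in("side","top"):
    d=ctrl.get_image(n); cv2.imwrite(f"pics/{n}0.png",d["img"][:,:,::-1]); print(n,d["fx"],d["fy"],d["cx"],d["cy"],d["T"])
E
```

```text
pics
{'t': 0.0, 'q': [1.0399766738017362, 0.053347161433225265, 1.6142886143669308, -4.22667566270243e-05, 1.4759999735826925, -0.11899726316576793], 'dq': [-0.0007533648564190947, 0.001327210984805758, 7.520759473280718e-05, -0.0007848615858775901, 0.0010323361755586774, -0.0009640070961984897], 'effort': [-0.0009324748316430487, -39.37179923057556, -37.015918493270874, -0.00019256729501648806, 0.0073343259282410145, 1.2854250996952032e-05], 'tool_pos': [0.2498667691709715, 0.572201392804254, 0.2300722484335664], 'tool_rot': [2.627912047286566, 1.7198063841906108, -0.0028447665893438154], 'contact_force': [-0.39882259429855976, 0.5926527153620674, -0.8633237574006778], 'wrist_torque': [0.0008347147418067182, 0.011398832203580764, -0.02425298350151421], 'opening': 0.08511362964269574}
side 605.8447999502902 605.8447999502902 320.5766036350219 239.71097179581656 [[ 0.94594075 -0.18797349  0.26431431  0.30712468]
 [-0.32399131 -0.58538797  0.74320291 -0.76720591]
 [ 0.01502397 -0.78866146 -0.61464411  0.80169531]
 [ 0.          0.          0.          1.        ]]
top 552.9109583042945 552.9109583042945 317.45970718770684 248.34124455997812 [[-0.0091408  -0.99736979  0.07190242  0.50968811]
 [-0.999759    0.01055059  0.01925173  0.08681888]
 [-0.0199597  -0.07170911 -0.99722586  1.18420496]
 [ 0.          0.          0.          1.        ]]
```

View pics/side0.png

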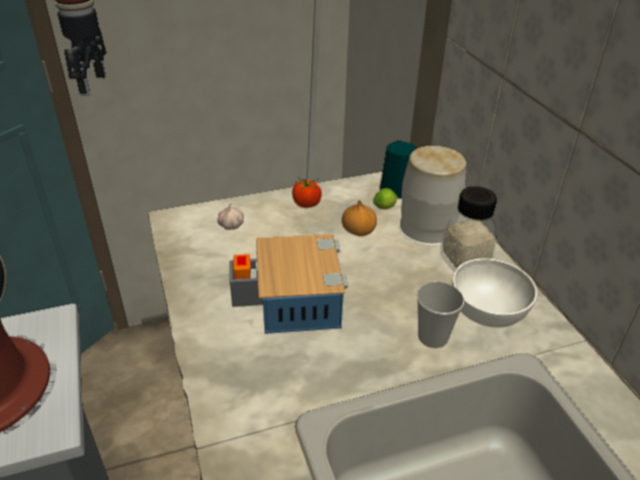

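View pics/top0.png

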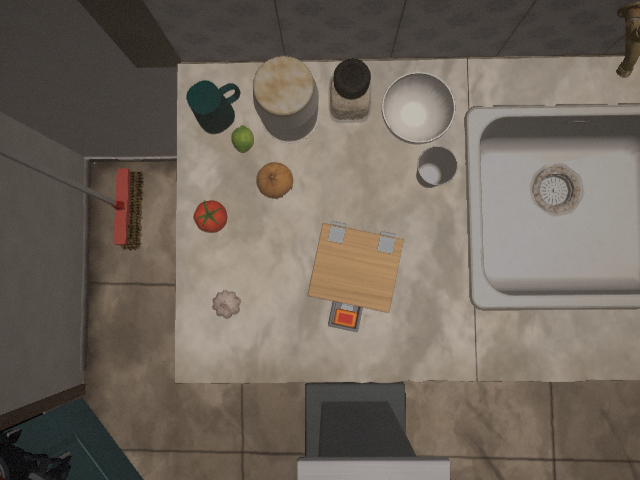

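The top view shows the lid with corners at about (323,224), (404,240), (388,312) and (309,297), the button at (346,318), and the garlic at (227,304). The onion is at (275,180), the tomato at (210,216) and the glass at (437,166). I'll measure these next.

```bash
cat > h.py <<'E'
import numpy as np, cv2
from station import ctrl
def ray(d,u,v):
    T=np.array(d["T"]); r=T[:3,:3]@np.array([(u-d["cx"])/d["fx"],(v-d["cy"])/d["fy"],1.]); return T[:3,3],r/np.linalg.norm(r)
def plane(d,u,v,z):
    o,r=ray(d,u,v); return o+r*(z-o[2])/r[2]
def tri(d1,p1,d2,p2):
    o1,a=ray(d1,*p1);o2,b=ray(d2,*p2)
    s=np.linalg.lstsq(np.c_[a,-b],o2-o1,rcond=None)[0]
    P,Q=o1+s[0]*a,o2+s[1]*b; return (P+Q)/2,np.linalg.norm(P-Q)
def proj(d,P):
    T=np.array(d["T"]); c=T[:3,:3].T@(np.array(P)-T[:3,3]); return d["cx"]+d["fx"]*c[0]/c[2], d["cy"]+d["fy"]*c[1]/c[2]
def blobs(mask,amin=60):
    n,l,s,c=cv2.connectedComponentsWithStats(mask.astype(np.uint8)); return [(s[i].tolist(),c[i].round(1).tolist(),l==i) for i in range(1,n) if s[i][4]>amin]
E
python3 - <<'E'
from h import *
np.set_printoptions(precision=4,suppress=True)
t=ctrl.get_image("top"); s=ctrl.get_image("side")
cv2.imwrite("pics/topcrop.png",cv2.resize(t["img"][200:350,190:420,::-1],None,fx=3.4,fy=3.4,interpolation=cv2.INTER_CUBIC))
cv2.imwrite("pics/sidecrop.png",cv2.resize(s["img"][170:340,200:400,::-1],None,fx=3.5,fy=3.5,interpolation=cv2.INTER_CUBIC))
for n,d in(("top",t),("side",s)):
    h=cv2.cvtColor(d["img"],cv2.COLOR_RGB2HSV); H,S,V=[h[...,i].astype(int) for i in range(3)]
    x0,x1,y0,y1=(180,470,60,380) if n=="top" else (210,480,170,350)
    roi=np.zeros(H.shape,bool);roi[y0:y1,x0:x1]=1
    for nm,m in(("orange",(S>190)&(H<20)&(V>120)),("wood",(H>8)&(H<22)&(S>90)&(S<190)&(V>120))):
        for st,c,mm in blobs(m&roi): print(n,nm,st,c, cv2.minAreaRect(np.argwhere(mm)[:,::-1].astype(np.float32)))
    # what hsv at samples
    for p in ([(227,304),(260,320),(350,270)] if n=="top" else [(231,216),(300,265)]): print(p,h[p[1],p[0]])
E
```

```text
top wood [266, 78, 22, 20, 130] [275.5, 85.8] ((275.2220153808594, 85.34600830078125), (16.696823120117188, 17.771997451782227), 34.69515609741211)
top wood [260, 162, 33, 31, 660] [276.3, 177.1] ((275.6621398925781, 177.02703857421875), (31.893404006958008, 29.756216049194336), 9.462322235107422)
top wood [308, 223, 95, 89, 5650] [354.7, 269.7] ((355.2896728515625, 267.2668151855469), (82.9332275390625, 74.42378997802734), 11.689369201660156)
top wood [334, 309, 23, 18, 135] [345.5, 317.2] ((345.1922912597656, 317.5384521484375), (20.984426498413086, 15.49317455291748), 11.309932708740234)
(227, 304) [ 12  55 153]
(260, 320) [ 14  37 167]
(350, 270) [ 16 114 163]
side orange [294, 181, 27, 21, 430] [307.1, 191.7] ((307.0, 191.0), (20.0, 26.0), 90.0)
side orange [358, 212, 17, 19, 234] [365.4, 221.3] ((366.0, 221.0), (18.0, 16.0), 90.0)
side orange [234, 255, 17, 23, 360] [241.7, 266.0] ((242.0, 266.0), (22.0, 16.0), 90.0)
side wood [343, 200, 34, 30, 343] [359.8, 213.9] ((361.25, 216.75), (32.52690887451172, 26.16295051574707), 45.0)
side wood [256, 234, 89, 64, 4473] [295.0, 266.0] ((299.5854797363281, 264.9248962402344), (60.0120735168457, 86.0252914428711), 86.56636810302734)
(231, 216) [ 15  62 210]
(300, 265) [ 17 142 205]
```

View pics/topcrop.png

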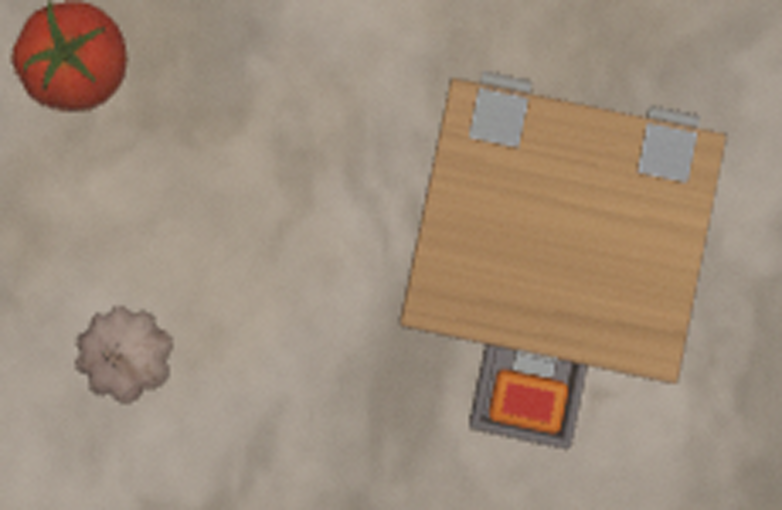

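View pics/sidecrop.png

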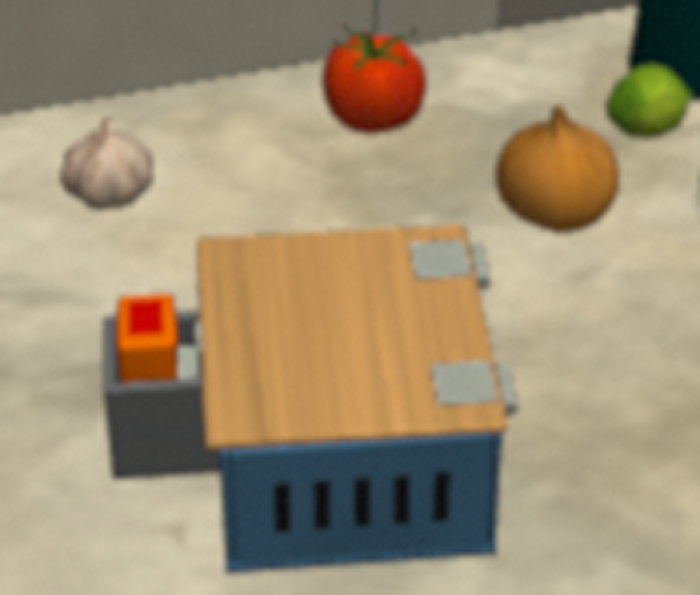

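Run:
```python
from h import *
np.set_printoptions(precision=4,suppress=True)
t=ctrl.get_image("top"); s=ctrl.get_image("side")
T=lambda x,y:(190+x/3.4-.35,200+y/3.4-.35)
S=lambda x,y:(200+x/3.5-.35,170+y/3.5-.35)
c=[plane(t,*T(*p),.093) for p in((450,79),(726,133),(677,382),(402,325))] # backleft, backright, frontright, frontleft
c=np.array(c);print(c); 
print("sides",[np.linalg.norm(c[i]-c[(i+1)%4]) for i in range(4)])
cs=np.array([plane(s,*S(*p),.093) for p in((463,227),(504,430),(208,444),(198,238))]);print("side",cs)
print("sides",[np.linalg.norm(cs[i]-cs[(i+1)%4]) for i in range(4)])
for C in (c,cs):
    ex=(C[0]+C[1]-C[2]-C[3])[:2]; print("yaw deg",np.degrees(np.arctan2(ex[1],ex[0])), np.degrees(np.arctan2(*( (C[0]-C[1]+C[3]-C[2])[:2]*[-1,1]))), "ctr",C.mean(0))
print("button top", plane(t,*T(530,402),.107), plane(s,*S(146,317),.107))
# garlic
print("garlic", tri(t,T(124,355),s,S(107,167)), plane(t,*T(124,355),.028),plane(s,*S(107,167),.028))
print("stem tip", plane(s,*S(104,122),.059),plane(t,*T(112,356),.059))
print("tomato",plane(t,*T(70,57),.035)); print("onion",plane(t,275,180,.04)); print("glass rim",plane(t,437,161,.099))
```

```text
[[ 0.6389  0.0984  0.093 ]
 [ 0.6055 -0.0616  0.093 ]
 [ 0.4619 -0.0306  0.093 ]
 [ 0.4961  0.1276  0.093 ]]
sides [np.float64(0.16349143957257323), np.float64(0.14691516895573822), np.float64(0.16180918053732515), np.float64(0.14583419367839137)]
side [[ 0.638   0.0985  0.093 ]
 [ 0.6019 -0.0616  0.093 ]
 [ 0.4619 -0.0266  0.093 ]
 [ 0.4971  0.1333  0.093 ]]
sides [np.float64(0.1640525062692537), np.float64(0.14430821109216238), np.float64(0.16369371432628665), np.float64(0.1451365876102522)]
yaw deg -11.870186564097956 -11.978957841824133 ctr [0.5506 0.0334 0.093 ]
yaw deg -13.964139760316959 -12.58005376826019 ctr [0.5497 0.0359 0.093 ]
button top [0.4519 0.0545 0.107 ] [0.4521 0.0597 0.107 ]
garlic (array([0.4783, 0.3007, 0.0296]), np.float64(0.0003459484951625164)) [0.4784 0.301  0.028 ] [0.4785 0.3031 0.028 ]
stem tip [0.4799 0.307  0.059 ] [0.4787 0.3025 0.059 ]
tomato [0.6622 0.3337 0.035 ]
onion [0.7368 0.1966 0.04  ]
glass rim [ 0.759  -0.1308  0.099 ]
```

```bash
python3 -m handwheel '{"offset":[[0.4,-0.9,0],[0.8,-1.8,0],[1.2,-2.7,0],[1.6,-3.6,0],[2.0,-4.5,0],[2.4,-5.4,0],[2.8,-6.3,0],[3.2,-7.2,0],[3.6,-8.1,0],[4.0,-8.8,0]],"roll":[-1,-2,-3,-4,-5,-6,-7,-8,-8.5,-9]}' 85.4
```

```text
t: 1.3
tool_pos: [0.4105, 0.2189, 0.2315]
tool_rot: [3.124, 0.335, 0.001]
contact_force: [-0.8, 0.2, 0.7]
opening: 0.0855
```

```bash
python3 -m handwheel '{"offset":[[0.3,-0.7,0],[0.7,-1.5,0],[1.1,-2.3,-0.2],[1.5,-3.1,-0.5],[1.8,-3.8,-0.9],[2.07,-4.36,-1.3],[2.07,-4.36,-1.7],[2.07,-4.36,-2.1],[2.07,-4.36,-2.4],[2.07,-4.36,-2.4]],"roll":[-0.8,-1.6,-2.4,-3.2,-3.8,-4.08,-4.08,-4.08,-4.08,-4.08]}'
python3 - <<'E'
from h import *
o=ctrl.get_obs(); print(o["t"],o["tool_pos"],o["tool_rot"],o["contact_force"])
for n in("side","top"):
    d=ctrl.get_image(n); im=d["img"][:,:,::-1]
    c=im[180:340,190:390] if n=="side" else im[200:360,260:460]
    cv2.imwrite(f"pics/{n}1.png",cv2.resize(c,None,fx=3.5,fy=3.5,interpolation=cv2.INTER_CUBIC))
E
```

```text
t: 2.3
tool_pos: [0.4912, 0.047, 0.133]
tool_rot: [3.124, -0.329, -0.007]
contact_force: [-0.2, -0.1, 0.4]
opening: 0.0854
2.3 [0.49123316 0.04704747 0.13300771] [ 3.12432398 -0.32887229 -0.00660414] [-0.21141679 -0.09521161  0.39810932]
```

View pics/side1.png

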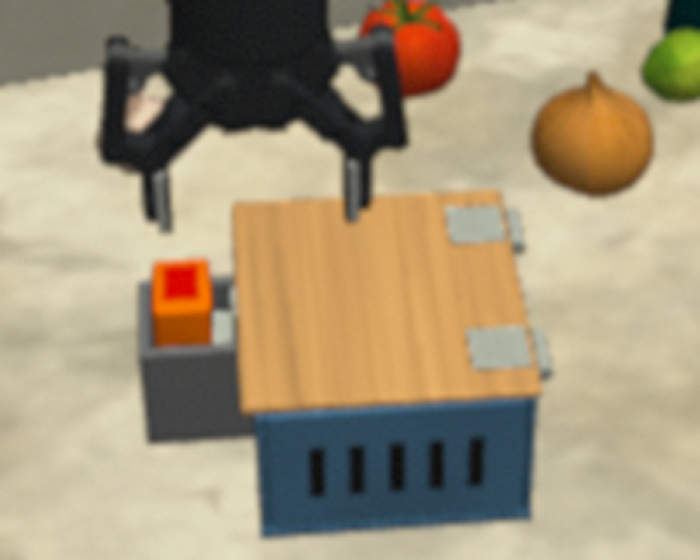

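View pics/top1.png

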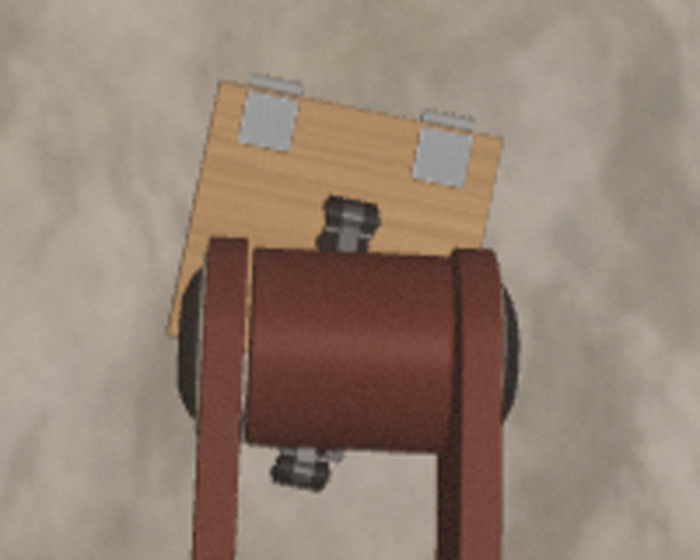

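Run:
```python
from h import *
np.set_printoptions(precision=4,suppress=True)
s=ctrl.get_image("side")
S=lambda x,y:(190+x/3.5-.35,180+y/3.5-.35)
ex=np.array([.978,-.2096,0]);p=np.array([.4912,.047,0])
for z in (.133,.138,.146):
  for k in(-.0425,-.052,.0425,.052):
    u,v=proj(s,p+k*ex+[0,0,z]); print(z,k,((u-190+.35)*3.5).round(),((v-180+.35)*3.5).round())
b=np.array([.4515,.0557,.107]); u,v=proj(s,b);print("btn",(u-190)*3.5,(v-180)*3.5)
```

```text
0.133 -0.0425 174.0 248.0
0.133 -0.052 155.0 249.0
0.133 0.0425 344.0 237.0
0.133 0.052 363.0 236.0
0.138 -0.0425 174.0 240.0
0.138 -0.052 155.0 241.0
0.138 0.0425 344.0 229.0
0.138 0.052 363.0 228.0
0.146 -0.0425 173.0 227.0
0.146 -0.052 153.0 229.0
0.146 0.0425 344.0 217.0
0.146 0.052 363.0 216.0
btn 180.3639159586777 285.83478079023024
```

```bash
python3 -m handwheel '{"offset":[[0,0,-0.2],[0,0,-0.4],[0,0,-0.6],[0,0,-0.8],[0,0,-0.9],[0,0,-0.9],[0,0,-0.9],[0,0,-0.9],[0,0,-0.9],[0,0,-0.9]],"roll":[0,0,0,0,0,0,0,0,0,0]}'
python3 -c "
from h import *
o=ctrl.get_obs();print(o['tool_pos'],o['contact_force'],o['wrist_torque'])
d=ctrl.get_image('side');cv2.imwrite('pics/side2.png',cv2.resize(d['img'][200:320,200:370,::-1],None,fx=4.5,fy=4.5,interpolation=cv2.INTER_CUBIC))"
```

```text
t: 3.45
tool_pos: [0.4932, 0.0463, 0.0997]
tool_rot: [-3.124, 0.33, -0.001]
contact_force: [-0.1, 0.1, -0.5]
opening: 0.0855
[0.4931922  0.04632186 0.09966242] [-0.11631452  0.06675797 -0.47710179] [ 0.03882959  0.01123376 -0.00600862]
```

View pics/side2.png

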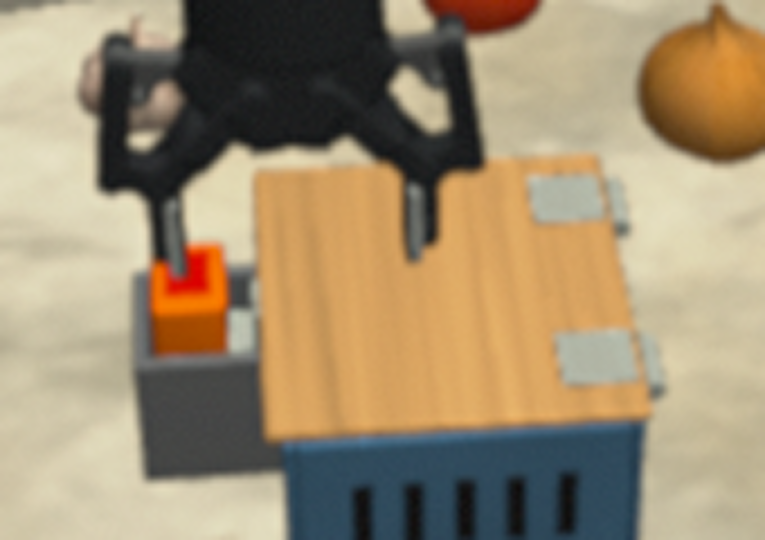

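The front fingertip, at (177,275) in the crop, stands over the front half of the button. The back finger is just above the lid. I'll press gently.

```bash
python3 -m handwheel '{"offset":[[0,0,-0.04],[0,0,-0.08],[0,0,-0.12],[0,0,-0.16],[0,0,-0.18],[0,0,-0.2],[0,0,-0.22],[0,0,-0.24],[0,0,-0.24],[0,0,-0.24]],"roll":[0,0,0,0,0,0,0,0,0,0]}'
```

```text
t: 4.5
tool_pos: [0.4929, 0.0463, 0.0895]
tool_rot: [3.124, -0.33, -0.0]
contact_force: [-1.6, -0.3, 1.1]
opening: 0.0856
```

```bash
python3 -m handwheel '{"offset":[[0,0,-0.01],[0,0,-0.02],[0,0,-0.03],[0,0,-0.04],[0,0,-0.04],[0,0,-0.04],[0,0,-0.04],[0,0,-0.04],[0,0,-0.04],[0,0,-0.04]],"roll":[0,0,0,0,0,0,0,0,0,0]}'
python3 -c "
from h import *
o=ctrl.get_obs();print(o['tool_pos'],o['contact_force'],o['wrist_torque'])
d=ctrl.get_image('side');cv2.imwrite('pics/side3.png',cv2.resize(d['img'][200:320,200:370,::-1],None,fx=4.5,fy=4.5,interpolation=cv2.INTER_CUBIC))"
```

```text
t: 5.5
tool_pos: [0.4934, 0.0463, 0.089]
tool_rot: [3.124, -0.33, 0.001]
contact_force: [-2.1, 0.5, 5.3]
opening: 0.0853
[0.49340928 0.04629149 0.08900045] [-2.07777449  0.4550627   5.30737441] [-0.00748459  0.34657921 -0.00859794]
```

View pics/side3.png

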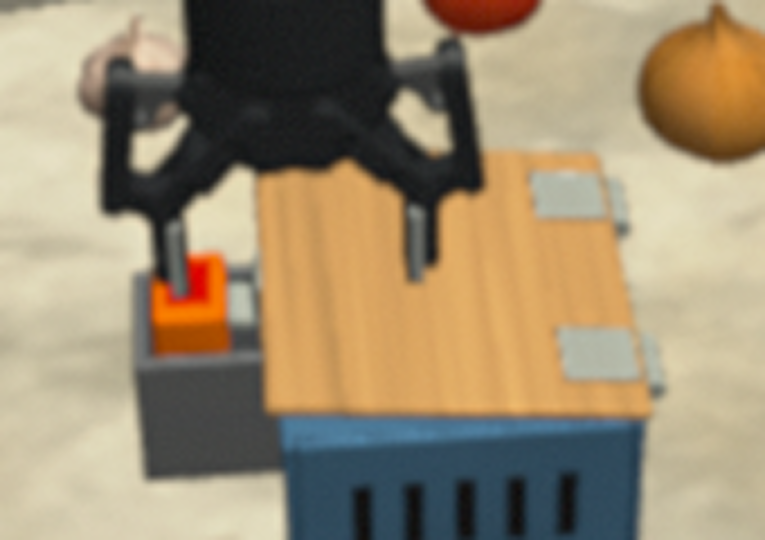

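The lid has released and rests against the back finger at about 0.1 rad, with its front edge in the crop up from y=437 to y=410. I'll raise it slowly.

```bash
python3 -m handwheel '{"offset":[[0,0,0.1],[0,0,0.2],[0,0,0.35],[0,0,0.5],[0,0,0.7],[0,0,0.9],[0,0,1.05],[0,0,1.15],[0,0,1.2],[0,0,1.2]],"roll":[0,0,0,0,0,0,0,0,0,0]}'
python3 -c "
from h import *
o=ctrl.get_obs();print(o['tool_pos'],o['contact_force'],o['wrist_torque'])
d=ctrl.get_image('side');cv2.imwrite('pics/side4.png',cv2.resize(d['img'][160:320,180:380,::-1],None,fx=3.7,fy=3.7,interpolation=cv2.INTER_CUBIC))"
```

```text
t: 6.55
tool_pos: [0.4928, 0.0464, 0.1362]
tool_rot: [-3.124, 0.33, 0.0]
contact_force: [0.4, -0.3, 1.6]
opening: 0.0853
[0.49283921 0.04638306 0.13623341] [ 0.42293803 -0.31589011  1.58203006] [-0.01947713 -0.23710876  0.02668535]
```

View pics/side4.png

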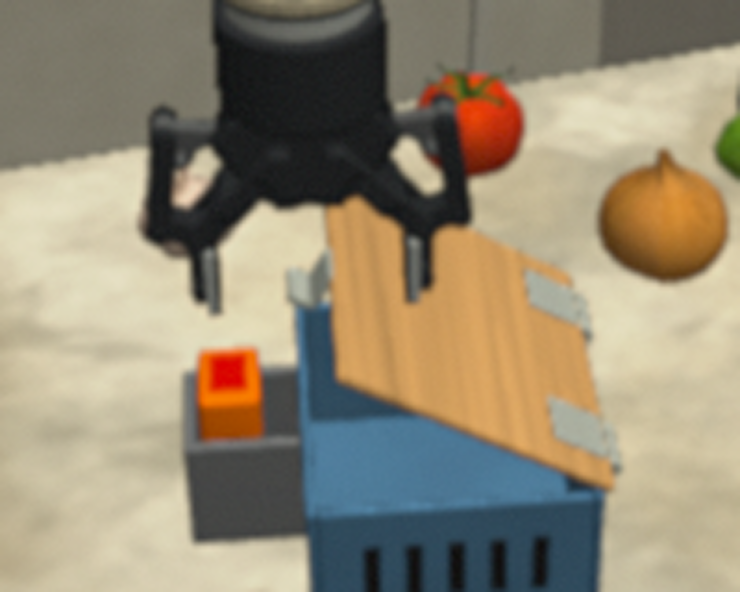

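```bash
python3 -m handwheel '{"offset":[[0,0,0.16],[0,0,0.32],[0,0,0.48],[0.05,-0.01,0.65],[0.2,-0.04,0.83],[0.41,-0.09,0.99],[0.58,-0.125,1.1],[0.76,-0.165,1.2],[0.94,-0.2,1.3],[0.94,-0.2,1.3]],"roll":[0,0,0,0,0,0,0,0,0,0]}'
python3 -c "
from h import *
o=ctrl.get_obs();print(o['tool_pos'],o['contact_force'],o['wrist_torque'])
d=ctrl.get_image('side');cv2.imwrite('pics/side5.png',cv2.resize(d['img'][130:320,180:400,::-1],None,fx=3.1,fy=3.1,interpolation=cv2.INTER_CUBIC))"
```

```text
t: 7.6
tool_pos: [0.5317, 0.038, 0.1885]
tool_rot: [3.124, -0.331, 0.001]
contact_force: [0.7, -0.3, 1.4]
opening: 0.0852
[0.5316894  0.0379846  0.18854022] [ 0.68865638 -0.28534372  1.36401596] [-0.07507646 -0.12148095  0.04742114]
```

View pics/side5.png

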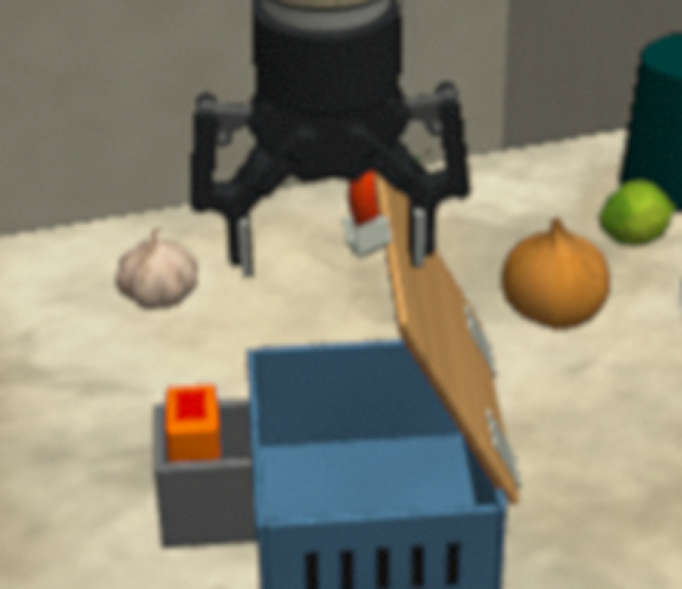

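```bash
python3 -m handwheel '{"offset":[[0.19,-0.04,0.07],[0.38,-0.08,0.14],[0.58,-0.125,0.2],[0.78,-0.17,0.23],[0.98,-0.21,0.26],[1.18,-0.255,0.28],[1.36,-0.29,0.28],[1.55,-0.33,0.28],[1.7,-0.365,0.28],[1.8,-0.385,0.28]],"roll":[0,0,0,0,0,0,0,0,0,0]}'
python3 -c "
from h import *
o=ctrl.get_obs();print(o['tool_pos'],o['contact_force'],o['wrist_torque'])
d=ctrl.get_image('side');cv2.imwrite('pics/side6.png',cv2.resize(d['img'][130:320,180:400,::-1],None,fx=3.1,fy=3.1,interpolation=cv2.INTER_CUBIC))"
```

```text
t: 8.65
tool_pos: [0.603, 0.0228, 0.1991]
tool_rot: [-3.124, 0.331, 0.001]
contact_force: [-0.8, 0.1, 0.1]
opening: 0.0856
[0.60295406 0.02282827 0.19914874] [-0.83520755  0.06336298  0.06549212] [-0.00335718  0.01647758  0.05608378]
```

View pics/side6.png

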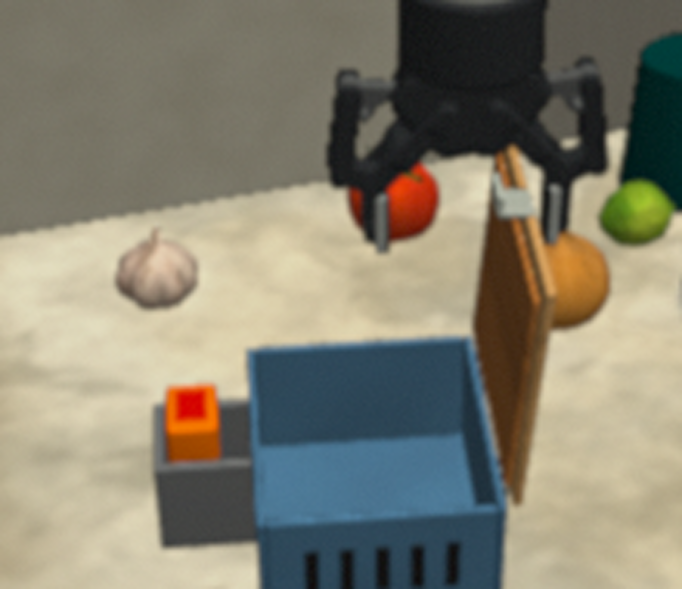

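```bash
python3 -m handwheel '{"offset":[[0,0,0.6],[0,0,1.2],[0,0,1.8],[0,0,2.2],[-0.4,0.7,2.2],[-0.9,1.6,2.2],[-1.4,2.6,2.2],[-1.9,3.6,2.2],[-2.4,4.6,2.2],[-2.8,5.6,2.2]],"roll":[0,0,0,0,0.5,1.5,2.8,4.1,5.4,6.7]}'
python3 -m handwheel '{"offset":[[-0.2,0.7,-0.2],[-0.4,1.4,-0.6],[-0.4,1.4,-1.1],[-0.4,1.4,-1.7],[-0.4,1.4,-2.3],[-0.4,1.4,-2.9],[-0.4,1.4,-3.5],[-0.4,1.4,-4.0],[-0.4,1.4,-4.2],[-0.4,1.4,-4.2]],"roll":[1.3,2.6,3.9,5.2,6.5,7.8,8.3,8.3,8.3,8.3]}'
python3 -c "
from h import *
o=ctrl.get_obs();print(o['tool_pos'],o['tool_rot'],o['contact_force'])
for n in('side','top'):
  d=ctrl.get_image(n);cv2.imwrite(f'pics/{n}7.png',d['img'][:,:,::-1])"
```

```text
t: 9.7
tool_pos: [0.4891, 0.2483, 0.2873]
tool_rot: [-3.045, -0.772, 0.0]
contact_force: [0.9, 0.3, -0.1]
opening: 0.0853
t: 10.7
tool_pos: [0.4735, 0.3025, 0.1178]
tool_rot: [-2.442, -1.975, 0.005]
contact_force: [-0.1, -0.7, -0.4]
opening: 0.0854
[0.4735209  0.30246853 0.11776169] [-2.44218911 -1.97494961  0.00493817] [-0.07478022 -0.7472798  -0.36924994]
```

View pics/side7.png

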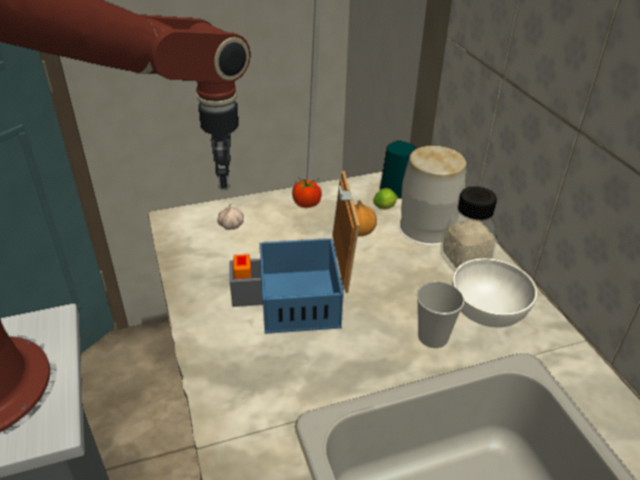

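View pics/top7.png

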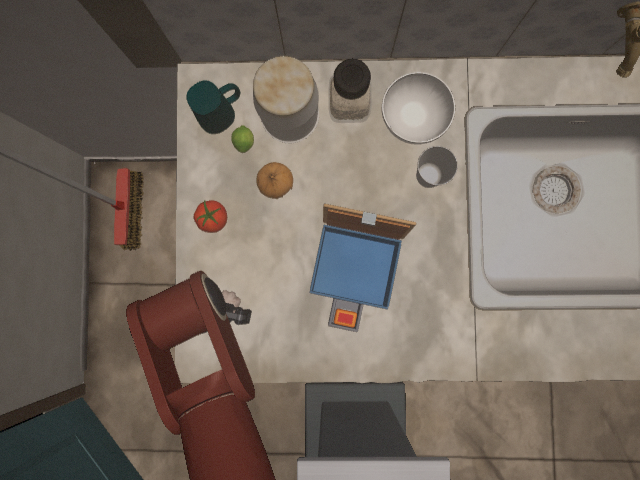

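Both views show the lid standing open at top (365,215) and the hand above the garlic. Going down to grasp it.

```bash
python3 -m handwheel '{"offset":[[0.1,-0.04,-0.3],[0.1,-0.04,-0.7],[0.1,-0.04,-1.1],[0.1,-0.04,-1.5],[0.1,-0.04,-1.9],[0.1,-0.04,-2.3],[0.1,-0.04,-2.6],[0.1,-0.04,-2.8],[0.1,-0.04,-2.85],[0.1,-0.04,-2.85]],"roll":[0,0,0,0,0,0,0,0,0,0]}'
python3 -m handwheel '{"offset":[[0,0,0],[0,0,0],[0,0,0],[0,0,0],[0,0,0],[0,0,0],[0,0,0],[0,0,0],[0,0,0],[0,0,0]],"roll":[0,0,0,0,0,0,0,0,0,0]}' 40 20
python3 -c "
from h import *
d=ctrl.get_image('side');cv2.imwrite('pics/side8.png',cv2.resize(d['img'][100:260,150:350,::-1],None,fx=3.7,fy=3.7,interpolation=cv2.INTER_CUBIC))"
```

```text
t: 11.8
tool_pos: [0.4786, 0.3014, 0.0052]
tool_rot: [-2.443, -1.975, 0.0]
contact_force: [0.3, 1.4, 1.2]
opening: 0.0854
t: 12.8
tool_pos: [0.4794, 0.3019, 0.0065]
tool_rot: [2.442, 1.975, 0.003]
contact_force: [-1.7, 0.7, 6.0]
opening: 0.0557
```

View pics/side8.png

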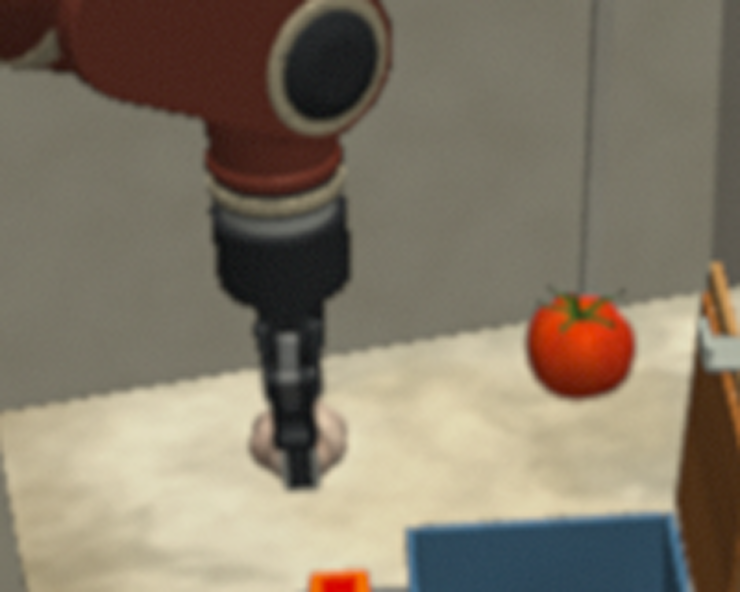

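```bash
python3 -m handwheel '{"offset":[[0,0,0.3],[0,0,0.8],[0,0,1.4],[0,0,2.0],[0,0,2.6],[0,0,3.2],[0,-0.2,3.6],[0.1,-0.6,3.7],[0.3,-1.2,3.7],[0.5,-2.0,3.7]],"roll":[0,0,0,0,0,0,0,0,0,0]}'
python3 -m handwheel '{"offset":[[0.2,-0.8,0],[0.4,-1.6,0],[0.6,-2.4,0],[0.8,-3.2,0],[1.0,-3.9,0],[1.1,-4.4,0],[1.15,-4.65,0],[1.15,-4.65,0],[1.15,-4.65,0],[1.15,-4.65,0]],"roll":[0,0,0,0,0,0,0,0,0,0]}'
python3 -c "
from h import *
o=ctrl.get_obs();print(o['tool_pos'],o['tool_rot'],o['contact_force'])
d=ctrl.get_image('side');cv2.imwrite('pics/side9.png',cv2.resize(d['img'][100:340,200:400,::-1],None,fx=2.4,fy=2.4,interpolation=cv2.INTER_CUBIC))"
```

```text
t: 13.85
tool_pos: [0.4981, 0.2198, 0.1523]
tool_rot: [-2.441, -1.977, 0.002]
contact_force: [-0.0, 0.4, -0.3]
opening: 0.0557
t: 14.85
tool_pos: [0.5442, 0.0361, 0.153]
tool_rot: [-2.441, -1.976, 0.0]
contact_force: [-0.3, 0.4, -0.4]
opening: 0.0555
[0.54415286 0.03610398 0.15300999] [-2.44126257e+00 -1.97640699e+00  3.81707114e-04] [-0.25128986  0.36231981 -0.43825273]
```

View pics/side9.png

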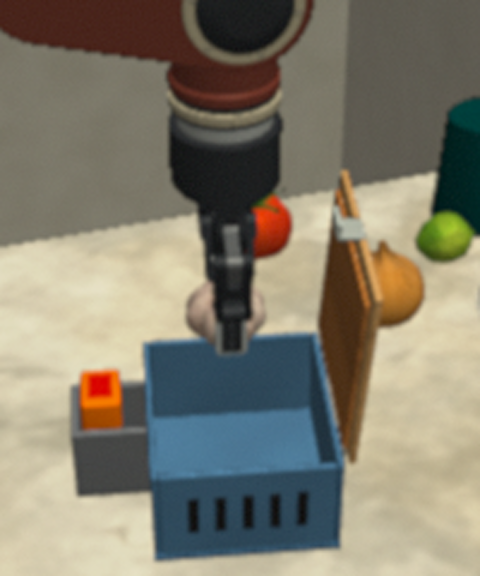

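```bash
python3 -m handwheel '{"offset":[[0,0,-0.4],[0,0,-0.9],[0,0,-1.4],[0,0,-1.9],[0,0,-2.4],[0,0,-2.8],[0,0,-3.1],[0,0,-3.3],[0,0,-3.4],[0,0,-3.44]],"roll":[0,0,0,0,0,0,0,0,0,0]}'
```

```text
t: 15.9
tool_pos: [0.5447, 0.0353, 0.0156]
tool_rot: [2.443, 1.975, 0.0]
contact_force: [0.3, 0.3, -0.1]
opening: 0.0555
```

```bash
python3 -m handwheel '{"offset":[[0,0,-0.03],[0,0,-0.05],[0,0,-0.05],[0,0,-0.05],[0,0,-0.05],[0,0,-0.05],[0,0,-0.05],[0,0,-0.05],[0,0,-0.05],[0,0,-0.05]],"roll":[0,0,0,0,0,0,0,0,0,0]}' 80
python3 -m handwheel '{"offset":[[0,0,0.2],[0,0,0.5],[0,0,1.0],[0,0,1.5],[0,0,2.0],[0,0,2.6],[0,0,3.3],[0,0,4.0],[0,0,4.8],[0,0,5.4]],"roll":[0,0,0,0,0,0,0,0,0,0]}'
python3 -c "
from h import *
d=ctrl.get_image('side');cv2.imwrite('pics/side10.png',cv2.resize(d['img'][100:340,200:400,::-1],None,fx=2.4,fy=2.4,interpolation=cv2.INTER_CUBIC))"
```

```text
t: 16.9
tool_pos: [0.5445, 0.0354, 0.0137]
tool_rot: [-2.443, -1.975, 0.0]
contact_force: [0.2, -0.1, 0.1]
opening: 0.0801
t: 17.9
tool_pos: [0.5452, 0.0353, 0.2336]
tool_rot: [2.441, 1.974, 0.005]
contact_force: [0.4, -0.5, -0.4]
opening: 0.0802
```

View pics/side10.png

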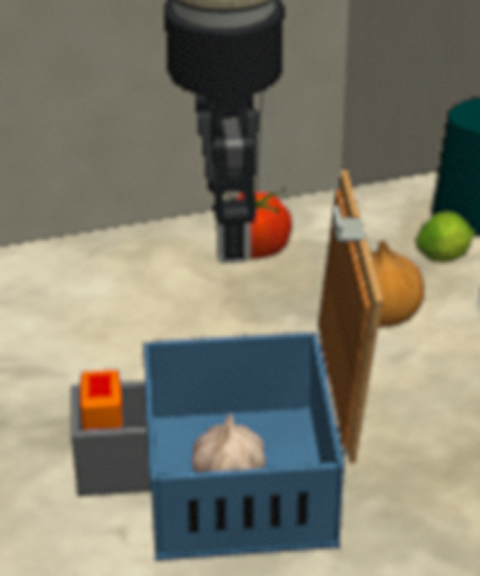

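Garlic is in the keeper at crop (228,447). Next I'll close the fingers and go behind the lid.

```bash
python3 -m handwheel '{"offset":[[0,0,0.6],[0,0,1.15],[0.5,-0.11,1.2],[1.1,-0.23,1.2],[1.7,-0.36,1.2],[2.3,-0.49,1.2],[2.9,-0.61,1.2],[3.1,-0.65,1.2],[3.1,-0.65,1.2],[3.1,-0.65,1.2]],"roll":[0,0,0,0,0,0,0,0,0,0]}' 0
python3 -m handwheel '{"offset":[[0,0,-0.3],[0,0,-0.7],[0,0,-1.1],[0,0,-1.4],[0,0,-1.6],[0,0,-1.65],[0,0,-1.65],[0,0,-1.65],[0,0,-1.65],[0,0,-1.65]],"roll":[0,0,0,0,0,0,0,0,0,0]}'
python3 -c "
from h import *
d=ctrl.get_image('side');cv2.imwrite('pics/side11.png',cv2.resize(d['img'][100:340,200:400,::-1],None,fx=2.4,fy=2.4,interpolation=cv2.INTER_CUBIC))"
```

```text
t: 18.95
tool_pos: [0.668, 0.0096, 0.278]
tool_rot: [-2.442, -1.976, 0.0]
contact_force: [-0.2, 0.0, -0.3]
opening: -0.0002
t: 19.95
tool_pos: [0.6689, 0.0093, 0.2125]
tool_rot: [2.442, 1.975, 0.001]
contact_force: [0.6, 1.2, -0.5]
opening: -0.0002
```

View pics/side11.png

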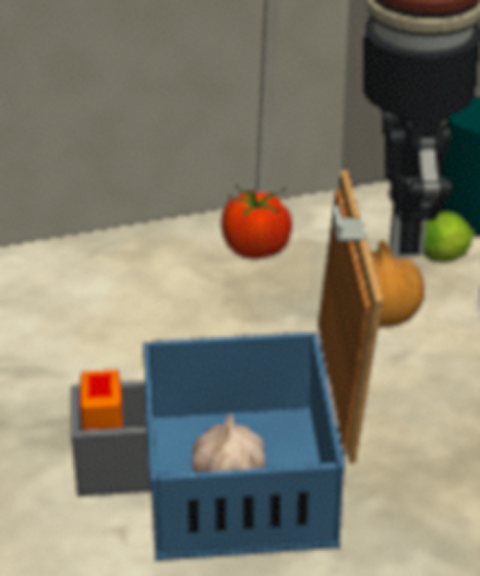

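```bash
python3 -m handwheel '{"offset":[[-0.3,0.06,0],[-0.6,0.13,0],[-0.95,0.2,0],[-1.25,0.27,-0.04],[-1.56,0.335,-0.09],[-1.85,0.4,-0.18],[-2.14,0.46,-0.29],[-2.4,0.52,-0.43],[-2.66,0.57,-0.6],[-2.66,0.57,-0.6]],"roll":[0,0,0,0,0,0,0,0,0,0]}'
python3 -c "
from h import *
d=ctrl.get_image('side');cv2.imwrite('pics/side12.png',cv2.resize(d['img'][100:340,200:400,::-1],None,fx=2.4,fy=2.4,interpolation=cv2.INTER_CUBIC))"
```

```text
t: 21.0
tool_pos: [0.5605, 0.0325, 0.1867]
tool_rot: [-2.441, -1.975, 0.002]
contact_force: [0.4, 0.8, 0.4]
opening: 0.0003
```

View pics/side12.png

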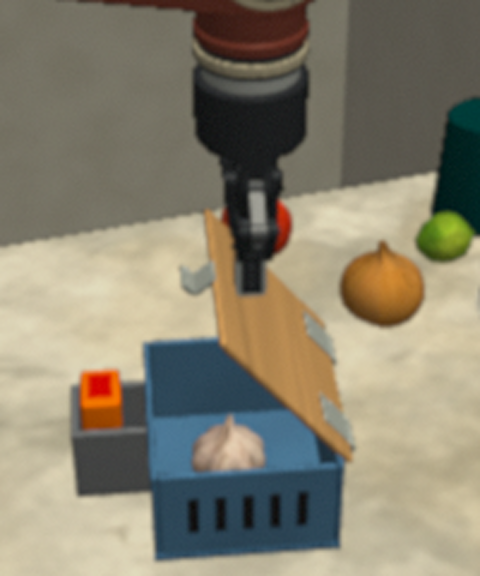

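```bash
python3 -m handwheel '{"offset":[[-0.24,0.05,-0.2],[-0.47,0.1,-0.41],[-0.66,0.14,-0.65],[-0.84,0.18,-0.91],[-0.98,0.21,-1.2],[-1.1,0.24,-1.48],[-1.17,0.25,-1.7],[-1.23,0.263,-1.9],[-1.23,0.263,-1.9],[-1.23,0.263,-1.9]],"roll":[0,0,0,0,0,0,0,0,0,0]}'
python3 -c "
from h import *
d=ctrl.get_image('side');cv2.imwrite('pics/side13.png',cv2.resize(d['img'][160:340,200:400,::-1],None,fx=3.3,fy=3.3,interpolation=cv2.INTER_CUBIC))"
```

```text
t: 22.05
tool_pos: [0.5125, 0.0426, 0.1115]
tool_rot: [-2.442, -1.975, 0.002]
contact_force: [-1.3, 0.5, 2.9]
opening: 0.0003
```

View pics/side13.png

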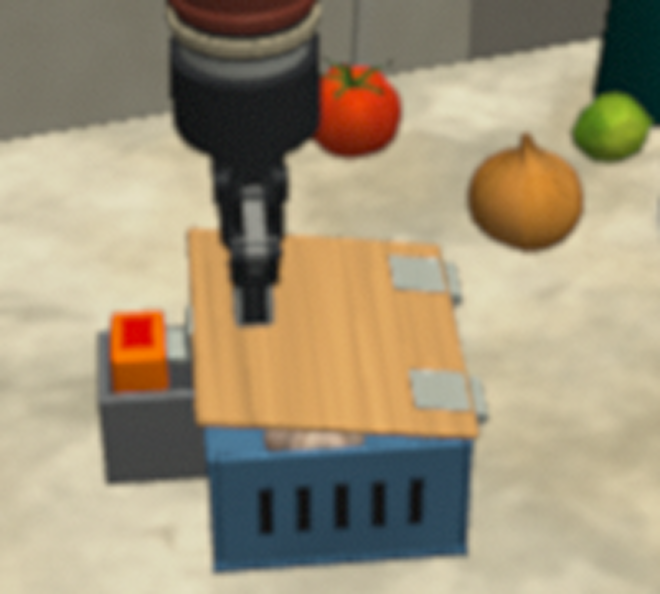

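```bash
python3 -m handwheel '{"offset":[[-0.08,0.015,-0.06],[-0.15,0.03,-0.12],[-0.15,0.03,-0.18],[-0.15,0.03,-0.24],[-0.15,0.03,-0.3],[-0.15,0.03,-0.36],[-0.15,0.03,-0.42],[-0.15,0.03,-0.45],[-0.15,0.03,-0.45],[-0.15,0.03,-0.45]],"roll":[0,0,0,0,0,0,0,0,0,0]}'
```

```text
t: 23.1
tool_pos: [0.5066, 0.0439, 0.0933]
tool_rot: [-2.442, -1.975, 0.001]
contact_force: [-0.4, -0.4, 1.6]
opening: -0.0001
```

```bash
python3 -m handwheel '{"offset":[[0,0,-0.01],[0,0,-0.02],[0,0,-0.03],[0,0,-0.03],[0,0,-0.03],[0,0,-0.03],[0,0,-0.03],[0,0,-0.03],[0,0,-0.03],[0,0,-0.03]],"roll":[0,0,0,0,0,0,0,0,0,0]}'
python3 -c "
from h import *
d=ctrl.get_image('side');cv2.imwrite('pics/side14.png',cv2.resize(d['img'][160:340,200:400,::-1],None,fx=3.3,fy=3.3,interpolation=cv2.INTER_CUBIC))"
```

```text
t: 24.1
tool_pos: [0.5066, 0.0439, 0.093]
tool_rot: [-2.442, -1.975, 0.002]
contact_force: [-3.2, 0.3, 6.6]
opening: 0.0002
```

View pics/side14.png

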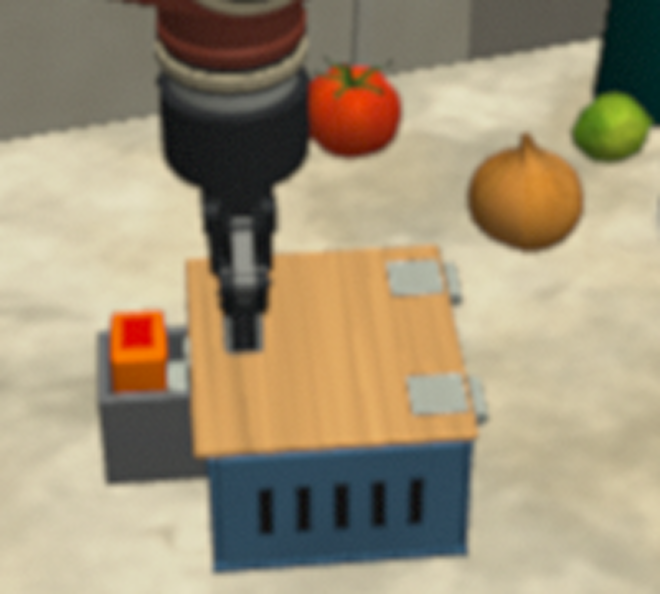

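The lid is flat against the rim at 6.6 N. I'll lift slowly with the finger still above the lid, to see whether it is caught.

```bash
python3 -m handwheel '{"offset":[[0,0,0.03],[0,0,0.06],[0,0,0.1],[0,0,0.15],[0,0,0.2],[0,0,0.25],[0,0,0.3],[0,0,0.35],[0,0,0.4],[0,0,0.4]],"roll":[0,0,0,0,0,0,0,0,0,0]}'
python3 -c "
from h import *
d=ctrl.get_image('side');cv2.imwrite('pics/side15.png',cv2.resize(d['img'][160:340,200:400,::-1],None,fx=3.3,fy=3.3,interpolation=cv2.INTER_CUBIC))"
```

```text
t: 25.15
tool_pos: [0.5072, 0.0438, 0.109]
tool_rot: [2.442, 1.975, 0.001]
contact_force: [-0.1, -1.0, 0.3]
opening: 0.0001
```

View pics/side15.png

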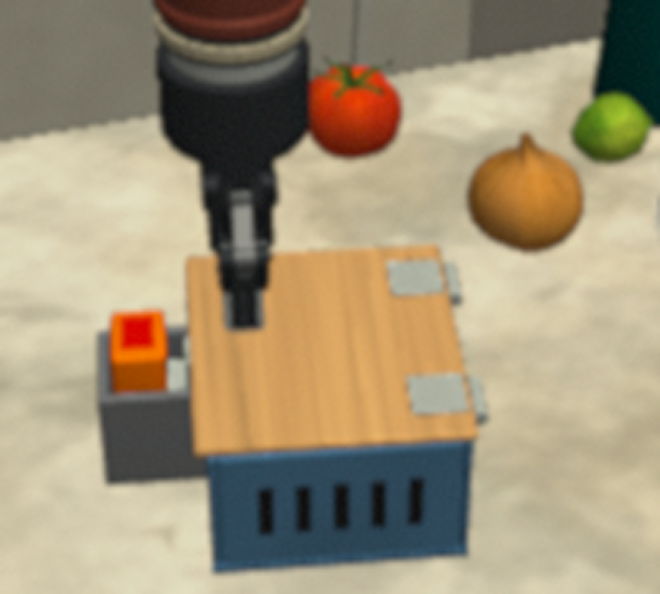

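The lid stayed down as the finger lifted clear, with its front corner at (195,455) against 457 when pressed, so it is caught. I'll move away and take a last look.

```bash
python3 -m handwheel '{"offset":[[0,0,0.4],[0,0,0.9],[0,0,1.5],[0,0,2.1],[0,0,2.7],[-0.4,0.6,3.2],[-0.8,1.4,3.4],[-1.2,2.2,3.5],[-1.5,2.9,3.5],[-1.5,2.9,3.5]],"roll":[0,0,0,0,0,0,0,0,0,0]}'
python3 -m handwheel '{"offset":[[0,0.5,0],[0,1.2,0],[0,2,0],[0,2.8,0],[0,3.5,0],[0,3.8,0],[0,3.8,0],[0,3.8,0],[0,3.8,0],[0,3.8,0]],"roll":[0,0,0,0,0,0,0,0,0,0]}'
python3 -c "
from h import *
for n in('side','top'):
  d=ctrl.get_image(n);cv2.imwrite(f'pics/{n}16.png',d['img'][:,:,::-1])"
```

```text
t: 26.2
tool_pos: [0.4458, 0.1622, 0.2487]
tool_rot: [-2.438, -1.98, -0.001]
contact_force: [0.2, -0.5, -0.7]
opening: -0.0004
t: 27.2
tool_pos: [0.4472, 0.3109, 0.2486]
tool_rot: [2.444, 1.974, 0.0]
contact_force: [0.8, -0.1, 0.2]
opening: -0.0001
```

View pics/side16.png

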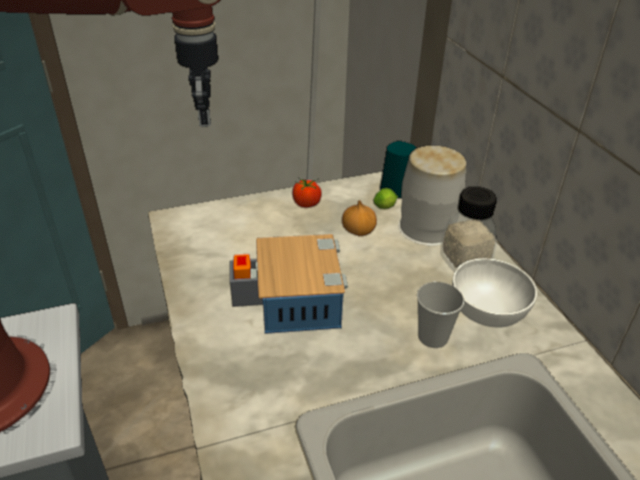

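View pics/top16.png

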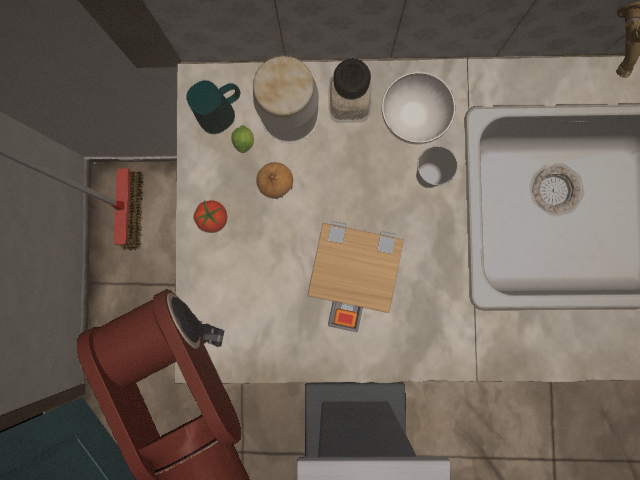

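The lid is shut just as at the start, with corners at top (323,224) and (388,312). The onion, tomato and glass are at their starting pixels, and the hand is clear.

```bash
python3 -c "
from station import ctrl
print(ctrl.finish_job())"
```

```text
the job is handed in; nothing more can be done
None
```

The garlic is in the blue keeper and the lid is shut and caught; I handed the job in at about 27 s.

- **Opening:** I pressed the button with the hand fully open and the other finger over the lid. The lid came up against that finger and I let it rise over about 3 s, at roughly 0.6 rad/s by the moves I commanded.
- **Closing:** I set the garlic down inside and pushed the lid shut from behind with the fingers closed. The highest wrist force I read was about 7 N, as the lid met the rim. Forces were read only at the end of each move, so brief peaks between readings are not covered.
- **Last checks:** The lid stayed down when the finger lifted off, and it was still shut in the final pictures. By eye, the onion, tomato and glass stand where they did at the start, and the robot touches nothing. None of the checks failed or disagreed.

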